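# Wedge up the front of a slide warmer and hold it

## Robot

A 7-joint arm with a two-finger parallel gripper is mounted at the origin on the work surface. World frame = base frame: x ahead of the robot, y to its left, z up, the work surface at z = 0. Lengths are in m, angles in degrees, forces in N, time in s.
With the tool pointing down it reaches from about 0.4 to 0.85 m from the base axis. Payload 4.4 kg.
Tool frame: the origin (TCP) lies at the centre of the arm's flange, where the gripper is bolted on; the fingertips stand 199 mm ahead of it and the grasp point (between the pads) lies 180 mm ahead of it; z points along the fingers, y is the line along which they close (so a half turn about z gives the same grasp; the last joint's range is limited). The gripper opens to 94 mm and grips with 3 to 60 N. Pads are 16 mm wide; open, the fingers measure 119 mm over their backs; the gripper's body (75 mm by 177 mm) begins 78 mm behind the grasp point.
Start: joints at [-73.556, 36.005, 2.206, 86.941, -1.547, 57.084, -1.146], TCP at [0.225, 0.61, 0.405] pointing down, gripper open.
Joint ranges: [-175.42, 175.42], [-21.48, 121.26], [-71.46, 75.88], [10.55, 141.38], [-63.04, 243.04], [13.31, 113.54], [-168.57, 168.57]. Speed limits (degrees/s): [147.25, 147.25, 180, 180, 180, 180, 180].

## Interface

Orientations are given as a 3x3 rotation matrix whose columns are the frame's x, y, z axes.
In Python, from workcell import robot, vision gives the robot as it stands. Calls block until the motion is done:
- robot.goto(position, orientation): joint-space move of the TCP to a pose.
- robot.move_l(position, speed=0.15, orientation=None): straight line of the TCP; orientation=None keeps the orientation; speed is the mean speed in m/s.
- robot.goto_joints(angles): joint-space move.
- robot.open_jaws() and robot.close(): open the fingers fully, or close them until they stop; the grip force is fixed at half the most.
- robot.pause(seconds).
- robot.ik(position, orientation): joint angles nearest the present ones, or None.
- robot.state(): the state.
- vision.capture(name): name is "scene" or "side" or "wrist"; returns a dict with "frame" (480x640x3 uint8, red, green, blue), "mtx" (3x3 intrinsics, pixels), "xyz" and "orientation" of the camera in the world; the wrist camera has in their place "T_tool_cam" (4x4, takes a point from camera to tool coordinates, whose origin is the TCP and whose axes are the flange's). Camera axes: x right, y down, z forward; pixel columns grow to the right and rows downward; lengths in m; the calibration is good to about 2 mm. A picture is of the moment at which its call begins: read the wrist's pose just before it. There is no depth.
A pose or a line that the arm cannot do raises robot.IKError and nothing moves.
- robot.hand_in(): hands the job in; it is judged then, once.
The state is a dict: "clock": time; "joints": joint angles; "joint_velocities": joint speeds; "tau": joint torques, N m; "eef_pos": TCP position; "ee_rot": TCP orientation; "contact_force": force on the tool from outside, world axes, zero at the start; "wrist_torque": the same for the moment, N m; "grip_width": opening from 0.0 (shut) to 1.0 (fully open); "grasp_force": force on a finger pad.
Only numpy, scipy, OpenCV 4.12 (cv2) and the standard library are available. Lean on these libraries where they do the work, as an engineer would, in place of code of your own. Each camera call takes 0.05 s, during which the arm holds its last target. There are 200 camera calls.

## Task

The front foot pads of the slide warmer are to be renewed while slides dry on it: take the orange levelling wedge and push its thin end squarely under the middle of the warmer's front edge until both front feet have just come clear of the bench, by about 3 mm (a new pad's thickness) and no more. Keep the wedge flat on the bench, do not shove the warmer along or touch it with the gripper, and leave the pad dish, slide rack and stain bottle alone. Finish while still gripping the wedge in place between the fingers: do not let go.

Things in the scene. Friction and masses are not known exactly. Their poses are not given: they have to be found in the camera images.
- warmer: Slide warmer, 1.7 kg, loose: cream box, black base, black hot plate with slides on top; 200 mm deep (x), 300 wide (y), 62 high, underside 6 mm above the bench on four black rubber feet (24 mm across). Origin: at bench height under its middle. +x front to rear, +y its left. The front (-x; display, and a dial standing out 13 mm near the right end) faces the robot within 0.3 rad.
- front_edge (a point): Middle of the warmer's lower front edge, under which the wedge goes; 100 mm in front of the warmer's origin, 6 mm above the bench at the start. It bears down there with about 8 N; the rear feet grip well, so the warmer tips about them rather than slides when the wedge goes in slowly.
- front_foot_left (a point): Centre of the underside of the warmer's front left foot, 80 mm in front of and 125 mm to the left of its origin; its height is the gap under the foot (0 while it stands on the bench).
- front_foot_right (a point): The same for the front right foot, 125 mm to the right.
- wedge: Orange slick hard-plastic wedge flat on the bench, 130 mm long (x), 36 wide (y), 90 g. Its thin end (+x, 2 mm high, away from the robot within 0.6 rad) rises evenly to 20 mm over 100 mm; then a level heel 30 mm long, black ribs on top, to be gripped across the width. Origin: middle of its underside. It meets the front edge when its tip is 22 mm under; each further mm lifts the front feet 0.16 mm.
- wedge_tip (a point): Middle of the wedge's thin end, at its underside; 65 mm from the wedge's origin along its +x.
- pad_dish: Bystander: clear round dish, 90 mm in diameter and 14 mm high, with four black foot pads in it. Origin: middle of its underside.
- slide_rack: Bystander: white wire rack with standing stained slides, 134 mm (x) by 76 mm (y), 90 mm high. Origin: middle of its underside.
- stain_bottle: Bystander: amber bottle with a blue cap, 68 mm in diameter and 170 mm high. Origin: middle of its underside.

How it is judged:
By the outcome, as a careful person would: the job done as asked, in the order asked, and still so for the second after the job is handed in, while the arm keeps its last pose, push and grip.
It also fails if it takes over 40 s, if anything falls off the work surface, if the arm or the gripper's body presses on something with over 40 N, if the wrist force passes 120 N, or if a joint passes its speed limit or range.

## Working session

There is one attempt and no reset: what is moved stays moved. The work goes in short steps, each a Python script; the robot and the scene stay as the last script left them, time stands still between calls to the robot, and variables do not carry over. Pictures are saved under pics/ and viewed, at most 10 in all, crops included, and the job is handed in when it is done.

```bash
mkdir -p pics; ls; python3 - <<'E'
from workcell import robot, vision
import cv2, numpy as np
for n in ["scene","side","wrist"]:
    c=vision.capture(n); cv2.imwrite(f"pics/{n}0.png",c["frame"][...,::-1])
    print(n,{k:np.round(v,4).tolist() for k,v in c.items() if k!="frame"})
print(robot.state())
E
```

```text
pics
scene {'mtx': [[557.8428, 0.0, 322.1944], [0.0, 557.8428, 241.3147], [0.0, 0.0, 1.0]], 'xyz': [1.1495, -0.6007, 1.2208], 'orientation': [[0.7418, 0.5535, -0.3785], [0.6706, -0.617, 0.4118], [-0.0056, -0.5594, -0.8289]]}
side {'mtx': [[486.6179, 0.0, 315.6282], [0.0, 486.6179, 237.988], [0.0, 0.0, 1.0]], 'xyz': [0.0649, -0.5666, 0.9892], 'orientation': [[0.7136, -0.5369, 0.45], [-0.7005, -0.5498, 0.4549], [0.0032, -0.6399, -0.7685]]}
wrist {'mtx': [[349.3077, 0.0, 317.8315], [0.0, 349.3077, 238.6389], [0.0, 0.0, 1.0]], 'T_tool_cam': [[-0.0012, -0.9587, -0.2843, 0.0844], [1.0, -0.0009, -0.0012, -0.0007], [0.0009, -0.2843, 0.9587, 0.0187], [0.0, 0.0, 0.0, 1.0]]}
{'clock': 0.15, 'joints': array([-73.55539402,  36.04609074,   2.20471468,  86.97976119,
        -1.54641209,  57.08367616,  -1.14683361]), 'joint_velocities': array([ 0.04287061, -0.21346908,  0.00575366, -0.09891141,  0.09551725,
        0.01223362,  0.02174101]), 'tau': array([ 1.94649074e-03, -5.50099432e+01,  1.14532046e+00, -1.86819863e+01,
       -5.21238917e-02,  2.08461058e-02,  8.36288768e-05]), 'eef_pos': array([0.22451323, 0.60978072, 0.4039903 ]), 'ee_rot': array([[-9.38392673e-01,  3.45570523e-01, -4.52064171e-04],
       [ 3.45570817e-01,  9.38391749e-01, -1.31750908e-03],
       [-3.10790156e-05, -1.39256106e-03, -9.99999030e-01]]), 'contact_force': array([-0.17068505,  0.75661611, -0.71538353]), 'wrist_torque': array([-0.02732176, -0.02906131, -0.01080438]), 'grasp_force': 0.0, 'grip_width': 0.9997653656943429}
```

View pics/scene0.png

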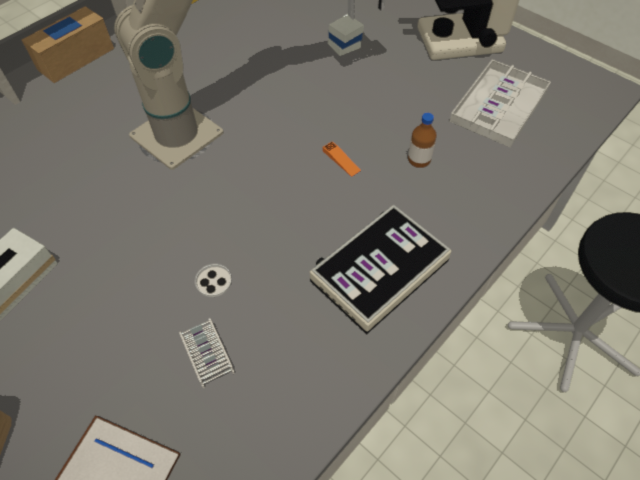

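View pics/side0.png

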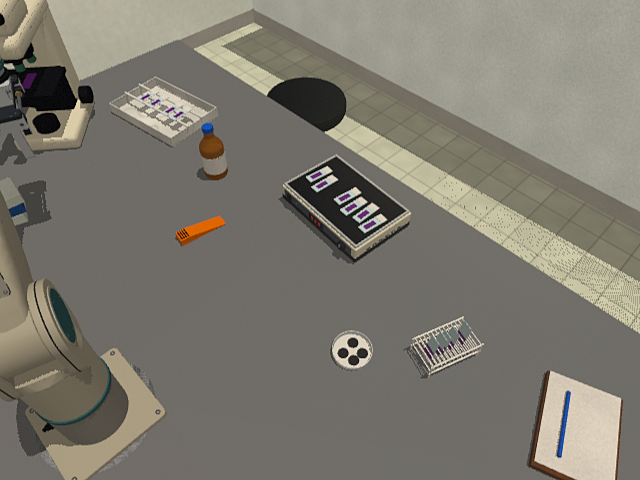

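The scene picture shows the wedge at about (342,159) and the warmer at (380,265). In the side picture they are at (201,230) and (347,205). The dish, rack and bottle stand well clear of the wedge's path. Next I'll make masks and an enlarged crop of both views.

```bash
cat > h.py <<'E'
from workcell import robot, vision
import cv2, numpy as np
def rays(c,px,T=None):
    px=np.atleast_2d(np.float64(px)); M=c["mtx"]
    d=np.c_[(px-[M[0,2],M[1,2]])/[M[0,0],M[1,1]],np.ones(len(px))]
    if "xyz" in c: R,o=np.array(c["orientation"]),np.array(c["xyz"])
    else: R,o=T[:3,:3],T[:3,3]
    return o,d@R.T
def plane(c,px,z,T=None):
    o,d=rays(c,px,T); return o+d*((z-o[2])/d[:,2])[:,None]
def orange(f):
    h=cv2.cvtColor(f,cv2.COLOR_RGB2HSV)
    m=cv2.inRange(h,(5,170,120),(18,255,255))
    n,l,s,ce=cv2.connectedComponentsWithStats(m); i=1+np.argmax(s[1:,4])
    return np.uint8(l==i)*255
def wrist():
    s=robot.state(); c=vision.capture("wrist")
    T=np.eye(4);T[:3,:3]=s["ee_rot"];T[:3,3]=s["eef_pos"]
    return c,T@np.array(c["T_tool_cam"])
E
python3 - <<'E'
from h import *
out=[]
for n,(x,y) in {"scene":(300,190),"side":(270,140)}.items():
    c=vision.capture(n); f=c["frame"]
    m=orange(f); cn=max(cv2.findContours(m,0,1)[0],key=cv2.contourArea)
    r=cv2.boxPoints(cv2.minAreaRect(cn)); print(n,r.round(1).tolist()); print(plane(c,r,0.008).round(3).tolist())
    out.append(cv2.resize(f[y:y+145,x:x+160],None,fx=4,fy=4,interpolation=cv2.INTER_CUBIC)[:, :])
    # crude hull of warmer: different from bench gray
    print(f[y+5,x+5], f[y+130,x+5])
im=np.hstack([cv2.resize(o,(400,362)) for o in out]); cv2.imwrite("pics/crop.png",im[...,::-1])
E
```

```text
scene [[321.20001220703125, 149.0], [329.6000061035156, 139.60000610351562], [361.0, 167.6999969482422], [352.70001220703125, 177.10000610351562]]
[[0.373, 0.244, 0.008], [0.366, 0.289, 0.008], [0.508, 0.266, 0.008], [0.512, 0.223, 0.008]]
[119 116 110] [119 116 109]
side [[174.8000030517578, 232.60000610351562], [218.8000030517578, 210.60000610351562], [225.39999389648438, 223.8000030517578], [181.39999389648438, 245.8000030517578]]
[[0.386, 0.288, 0.008], [0.518, 0.27, 0.008], [0.501, 0.219, 0.008], [0.373, 0.238, 0.008]]
[111 108 102] [111 108 101]
```

View pics/crop.png

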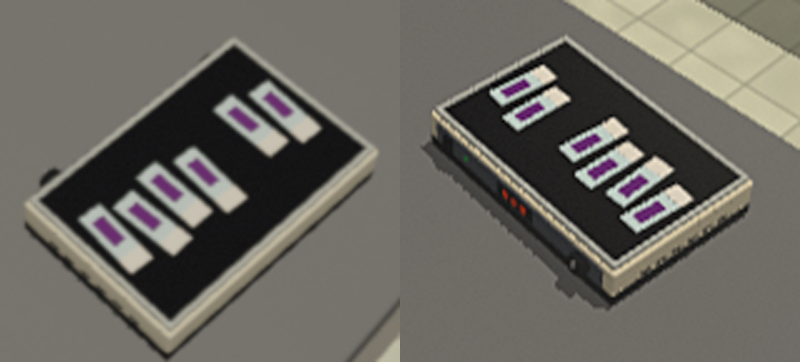

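The crop shows the warmer's top corners. The front edge runs from scene (310,271) to (394,205), and from side (354,247) to (283,184), with the dial near the right end. I'll locate these corners in both views, then move the wrist camera over the area between the wedge and the warmer.

```bash
python3 - <<'E'
from h import *
P={"scene":[(310,271.2),(394,205.2),(451.2,250.8),(366.8,321.2)],"side":[(354,247),(282.8,184),(336.8,154.8),(410.8,212.8)]}
O={}
for n,p in P.items():
    c=vision.capture(n); O[n]=rays(c,p); q=plane(c,p,.062)
    print(n,q.round(3).tolist(), [np.linalg.norm(q[i]-q[(i+1)%4]).round(3) for i in range(4)])
for i in range(4):
    o1,d1=O["scene"];o2,d2=O["side"]
    t=np.linalg.lstsq(np.c_[d1[i],-d2[i]],o2-o1,rcond=None)[0]
    print(((o1+t[0]*d1[i]+o2+t[1]*d2[i])/2).round(4))
# look pose
a=np.radians(-9); Rz=lambda a:np.array([[np.cos(a),-np.sin(a),0],[np.sin(a),np.cos(a),0],[0,0,1]])
for b in (0,180):
    R=Rz(a+np.radians(b))@np.diag([1,-1,-1.]); print(b,robot.ik([.42,.25,.45],R), robot.ik([.39,.26,.205],R))
E
```

```text
scene [[0.657, -0.109, 0.062], [0.684, 0.185, 0.062], [0.877, 0.167, 0.062], [0.844, -0.12, 0.062]] [np.float64(0.296), np.float64(0.194), np.float64(0.289), np.float64(0.187)]
side [[0.655, -0.104, 0.062], [0.678, 0.182, 0.062], [0.871, 0.163, 0.062], [0.844, -0.129, 0.062]] [np.float64(0.286), np.float64(0.194), np.float64(0.294), np.float64(0.191)]
[ 0.6555 -0.1057  0.0603]
[0.682  0.1875 0.0567]
[0.876  0.1688 0.0569]
[ 0.8446 -0.1251  0.0628]
0 [ -68.81445238   26.52691366   50.83817419  109.45859725  -24.7936371
   55.66774137 -105.5238074 ] [-51.71400106  44.38494308  21.98684008 124.18589707 -49.11327475
  20.26720022 -87.32447941]
180 [-36.258035    19.62894831   2.97306434 108.64929358  -1.27124008
  51.75301968  48.32958577] [-36.03263758  41.94426988  -1.6023659  123.76199085   4.32668526
  14.34407916  39.58310007]
```

The warmer's centre is at about (0.765, 0.03) with a yaw of about -5°. I'll move to a wrist view over the wedge and the front edge.

```bash
cat >> h.py <<'E'
def Rd(a): # tool down, camera behind, grasp across a wedge of yaw a
    a=a+np.pi; return np.array([[np.cos(a),-np.sin(a),0],[np.sin(a),np.cos(a),0],[0,0,1]])@np.diag([1,-1,-1.])
E
python3 - <<'E'
from h import *
robot.goto([.50,.16,.42],Rd(np.radians(-7)))
c,T=wrist(); f=c["frame"]; np.savez("w1.npz",f=f,T=T,mtx=c["mtx"])
cv2.imwrite("pics/w1.png",f[...,::-1]); print(robot.state()["clock"])
m=orange(f); cn=max(cv2.findContours(m,0,1)[0],key=cv2.contourArea)
print(cv2.approxPolyDP(cn,4,True).tolist())
E
```

```text
2.3083
[[[384, 84]], [[374, 206]], [[404, 207]], [[420, 86]]]
```

View pics/w1.png

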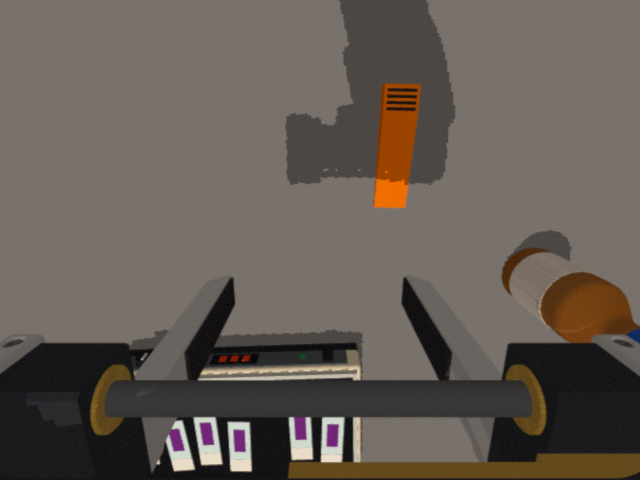

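The wedge shows cleanly: tip corners (374,206) and (404,207), heel corners (384,84) and (420,86). The fingers partly hide the warmer, and its left front corner is near (361,350). One more look from further forward will show the front edge unobstructed.

```bash
python3 - <<'E'
from h import *
z=np.load("w1.npz"); c1={"mtx":z["mtx"]}
tip=plane(c1,[(374,207),(404.5,207.5)],.001,z["T"]); he=plane(c1,[(384,84),(420.5,85)],.02,z["T"])
print(tip.round(4).tolist(),he.round(4).tolist()); d=(tip.mean(0)-he.mean(0))[:2]; print(np.linalg.norm(d),np.degrees(np.arctan2(d[1],d[0])), np.linalg.norm(tip[1]-tip[0]),np.linalg.norm(he[1]-he[0]))
print("bottle",plane(c1,[(503,275),(560,255)],.0,z["T"]).round(3).tolist())
robot.goto([.63,.05,.44],Rd(np.radians(-5)))
c,T=wrist(); f=c["frame"]; np.savez("w2.npz",f=f,T=T,mtx=c["mtx"])
cv2.imwrite("pics/w2.png",f[...,::-1]); print(robot.state()["clock"])
E
```

```text
[[0.5034, 0.226, 0.001], [0.5083, 0.2612, 0.001]] [[0.375, 0.2429, 0.02], [0.3804, 0.2793, 0.02]]
0.12938322960424517 -7.790644653436482 0.03554604816404891 0.03682435893321573
bottle [[0.608, 0.378, 0.0], [0.59, 0.446, 0.0]]
3.0833
```

View pics/w2.png

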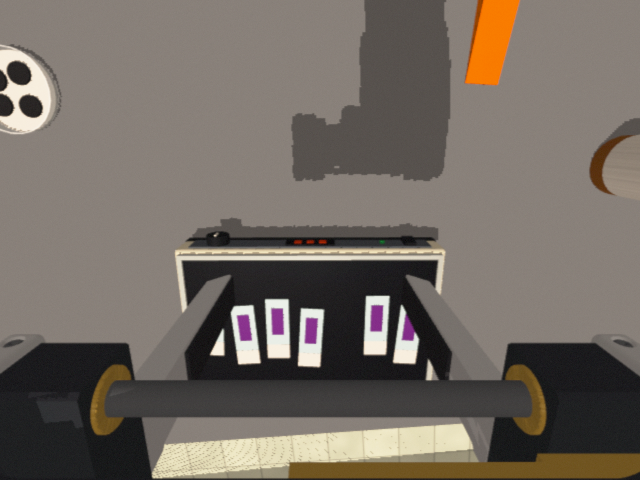

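The front face is clear. The cream top's front edge runs from (177,250) to (444,250), and the black base line below it is at about row 239, columns 187 to 437. I'll extract these with subpixel accuracy and then grasp the wedge.

```bash
python3 - <<'E'
from h import *
z=np.load("w2.npz"); c={"mtx":z["mtx"]};T=z["T"]; g=cv2.cvtColor(z["f"],cv2.COLOR_RGB2GRAY).astype(float)
print(g[225:256,270].astype(int),g[225:256,370].astype(int))
print("row239",g[239,180:195].astype(int),g[239,430:445].astype(int)); print("row253",g[253,172:184].astype(int),g[253,438:450].astype(int))
def edge(cols,lo,hi,th,rise):
    p=[]
    for u in cols:
        col=g[lo:hi,u]; k=np.where((col>th) if rise else (col<th))[0]
        if len(k) and k[0]>0:
            i=k[0]; p.append((u,lo+i-1+(th-col[i-1])/(col[i]-col[i-1])))
    return np.array(p)
for nm,e,h in (("base",edge(range(240,400),226,245,42,False),.006),("top",edge(range(190,430),243,258,125,True),.062)):
    q=plane(c,e+0.0,h,T); vx,vy,x0,y0=cv2.fitLine(np.float32(q[:,:2]),cv2.DIST_HUBER,0,.001,.001).ravel()
    print(nm,len(e),np.degrees(np.arctan2(-vx*np.sign(vy),abs(vy))),"x at y=.04:",x0+(.04-y0)*vx/vy, np.median(e[:,1]))
print(plane(c,[(187,239.),(437,239.5)],.006,T).round(4).tolist(),plane(c,[(177,250.5),(444,250.5)],.062,T).round(4).tolist())
E
```

```text
[128  97  84  83  83  82  83  82  81  83  84  79  48  23  22  40  49  51
  46  47  52  77 105 122 167 202 215 174 152 126 152] [128  95  84  83  84  82  85  82  83  82  84  79  46  20  25  44  50  47
  48  47  52  73  96 131 173 206 220 225 170 129 163]
row239 [130 128 130 130 131 128 113  83  49  26  22  21  18  15  17] [ 21  22  21  32  51  74  85  92 117 131 130 130 131 131 131]
row253 [132 132 150 206 231 235 231 193 166 212 202 178] [161 145 136 151 210 221 204 161 135 129 129 128]
base 160 -4.945115 x at y=.04: 0.6638374 237.25
top 240 -4.870953 x at y=.04: 0.659537 247.8235294117647
[[0.6527, -0.113, 0.006], [0.6803, 0.1954, 0.006]] [[0.65, -0.1031, 0.062], [0.6752, 0.1846, 0.062]]
```

The front edge's middle is at about (0.664, 0.040) with yaw -4.9°. The wedge's origin is at (0.442, 0.252) with yaw -7.8°. Now I'll grasp it.

```bash
python3 - <<'E'
from h import *
R=Rd(np.radians(-7.8)); g=[.3972,.2585]
print(robot.ik(g+[.202],R))
robot.goto(g+[.27],R); robot.move_l(g+[.203],.08)
s=robot.state(); print(s["eef_pos"],s["contact_force"])
robot.close(); robot.pause(.3); s=robot.state()
print(s["clock"],s["eef_pos"],s["grip_width"],s["grasp_force"],s["contact_force"],s["wrist_torque"])
c,T=wrist(); f=c["frame"]; np.savez("w3.npz",f=f,T=T,mtx=c["mtx"]); cv2.imwrite("pics/w3.png",f[...,::-1])
E
```

```text
[-38.07037616  42.55012509   2.39651788 123.09093614  -6.49644395
  14.47297875  52.18753942]
[0.39737381 0.25855087 0.20327178] [ 0.43925869  0.98136429 -0.01332368]
6.6333 [0.39719236 0.25851593 0.20297376] 0.3829835315403605 29.999394714832306 [-0.40305032  0.89625316  0.6668004 ] [ 0.03024607 -0.01700134 -0.01544048]
```

View pics/w3.png

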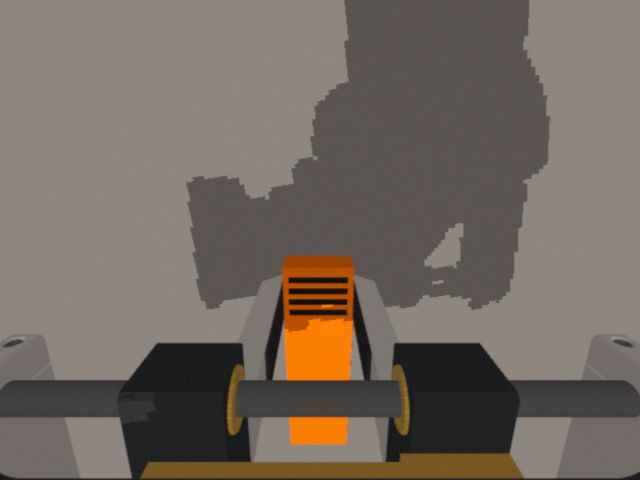

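The wedge is gripped squarely, with the heel's rear face at about row 257 and the tip at about row 444. I'll measure the tip in the hand, then slide to a pose 10 mm short of the front edge.

```bash
cat >> h.py <<'E'
def tip_world(c,T):
    f=c["frame"]; h=cv2.cvtColor(f,cv2.COLOR_RGB2HSV); m=cv2.inRange(h,(5,150,110),(22,255,255))
    rows=np.where(m[420:470,300:340].mean(1)>127)[0]+420; r=rows.max()+.5
    cols=np.where(m[int(r)-4,260:380])[0]+260
    return plane(c,[(cols.mean(),r)],.002,T)[0],r,(cols.min(),cols.max())
E
python3 - <<'E'
from h import *
z=np.load("w3.npz"); c={"mtx":z["mtx"],"frame":z["f"]}; t,r,cc=tip_world(c,z["T"])
g=np.array([.3972,.2585]); v=t[:2]-g; print(t,r,cc,np.linalg.norm(v),np.degrees(np.arctan2(v[1],v[0])))
he=plane(c,[(318,257)],0,z["T"])[0]; print("heel-grasp",np.linalg.norm(he[:2]-g))
L=.110; a=np.radians(-4.9); u=np.array([np.cos(a),np.sin(a)]); E=np.array([.6638,.0402])
p=E-u*(L+.010)
robot.move_l([*p,.203],.12,Rd(a)); robot.pause(.2)
c,T=wrist(); f=c["frame"]; np.savez("w4.npz",f=f,T=T,mtx=c["mtx"]); cv2.imwrite("pics/w4.png",f[...,::-1])
s=robot.state(); print(s["clock"],p,s["eef_pos"],s["contact_force"],s["wrist_torque"]); print(tip_world(c,T))
E
```

```text
[0.52848839 0.24078151 0.002     ] 469.5 (np.int64(260), np.int64(379)) 0.13247862500104893 -7.686114481939444
heel-grasp 0.019196001699708937
9.2083 [0.54423856 0.05045003] [0.54413805 0.05062964 0.20301319] [-0.32893734  0.22036356  1.26578344] [ 0.05193811  0.16127952 -0.02637377]
(array([0.67613119, 0.03971619, 0.002     ]), np.float64(469.5), (np.int64(260), np.int64(379)))
```

View pics/w4.png

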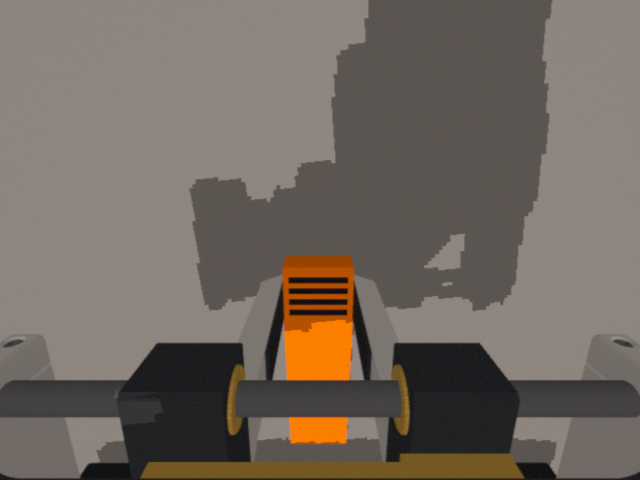

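The grip is unchanged after the slide and the tip is at about row 442, just short of the warmer. My tip mask caught the gold bar, so I'm relying on the heel reading of 19.2 mm, which puts the tip about 110.8 mm ahead of the grasp. Now I'll advance slowly and log force against depth.

```bash
python3 - <<'E'
from h import *
z=np.load("w3.npz"); c={"mtx":z["mtx"]}; t=plane(c,[(318,443.8)],.002,z["T"])[0]; print("L",np.linalg.norm(t[:2]-[.3972,.2585]))
L=.1107; a=np.radians(-4.9); u=np.array([np.cos(a),np.sin(a)]); E=np.array([.6638,.0402])
for d in [.012,.016,.019,.022,.025,.028,.031]:
    robot.move_l([*(E-u*(L-d)),.203],.025); robot.pause(.1); s=robot.state(); F=s["contact_force"]
    print(d,((s["eef_pos"][:2]-E)@u+L).round(4),"F along",(F[:2]@u).round(2),"Fz",F[2].round(2),s["wrist_torque"].round(2),s["eef_pos"][2].round(4),s["clock"])
    if F[:2]@u<-25: break
E
```

```text
L 0.11051653582356229
0.012 0.0122 F along -0.7 Fz 2.56 [-0.03  0.19 -0.02] 0.203 10.3083
0.016 0.0164 F along 0.21 Fz 0.57 [-0.01 -0.11  0.01] 0.203 10.7167
0.019 0.0189 F along -1.6 Fz 3.04 [0.08 0.13 0.09] 0.203 11.0833
0.022 0.0221 F along -0.29 Fz 2.24 [ 0.07  0.18 -0.  ] 0.203 11.45
0.025 0.0239 F along -3.89 Fz 6.59 [0.17 0.98 0.02] 0.203 11.8167
0.028 0.025 F along -8.47 Fz 11.97 [0.42 2.07 0.  ] 0.203 12.1833
0.031 0.0264 F along -13.68 Fz 15.79 [0.43 3.03 0.03] 0.2028 12.55
```

Contact came at 22 to 23 mm as predicted. The arm is now lagging, though, and pressing the wedge down with about 16 N, which adds friction. I'll ease the z target up, and check that the warmer hasn't shifted by correlating against the start pictures.

```bash
cat >> h.py <<'E'
BOX={"scene":(385,215,60,85),"side":(315,150,95,60)}
def shift(save=None):
    for n,(x,y,w,h) in BOX.items():
        f=vision.capture(n)["frame"]
        if save: cv2.imwrite(f"pics/{n}{save}.png",f[...,::-1])
        k=lambda i:cv2.cvtColor(i,cv2.COLOR_BGR2GRAY).astype(np.float32)[y:y+h,x:x+w]
        print(n,"shift px",np.round(cv2.phaseCorrelate(k(cv2.imread(f"pics/{n}0.png")),k(np.ascontiguousarray(f[...,::-1])),cv2.createHanningWindow((w,h),cv2.CV_32F)),3))
L=.1107; a=np.radians(-4.9); u=np.array([np.cos(a),np.sin(a)]); E=np.array([.6638,.0402])
def step(d,z,v=.02):
    robot.move_l([*(E-u*(L-d)),z],v); robot.pause(.1); s=robot.state(); F=s["contact_force"]
    print(d,z,"tip in",((s["eef_pos"][:2]-E)@u+L).round(4),"F",(F[:2]@u).round(2),F[2].round(2),"M",s["wrist_torque"].round(2),"z",s["eef_pos"][2].round(4),"tilt",np.degrees(s["ee_rot"][:2,2]@u).round(2),s["clock"].__round__(2))
    return s
E
python3 - <<'E'
from h import *
shift("1")
for z in (.204,.205): step(.031,z)
shift()
E
```

```text
Traceback (most recent call last):
  File "h.py", line 33, in shift
    print(n,"shift px",np.round(cv2.phaseCorrelate(k(cv2.imread(f"pics/{n}0.png")),k(np.ascontiguousarray(f[...,::-1])),cv2.createHanningWindow((w,h),cv2.CV_32F)),3))
                       ~~~~~~~~^^^^^^^^^^^^^^^^^^^^^^^^^^^^^^^^^^^^^^^^^^^^^^^^^^^^^^^^^^^^^^^^^^^^^^^^^^^^^^^^^^^^^^^^^^^^^^^^^^^^^^^^^^^^^^^^^^^^^^^^^^^^^^^^^^^^^^
ValueError: setting an array element with a sequence. The requested array has an inhomogeneous shape after 1 dimensions. The detected shape was (2,) + inhomogeneous part.
```

```bash
sed -i 's/cv2.CV_32F)),3))/cv2.CV_32F))[0],3))/' h.py; python3 - <<'E'
from h import *
shift("1")
for z in (.204,.205): step(.031,z)
shift()
E
```

```text
scene shift px [-0.051 -0.   ]
side shift px [ 0.033 -0.042]
0.031 0.204 tip in 0.0267 F -9.75 7.27 M [0.39 2.35 0.04] z 0.2029 tilt -0.73 13.05
0.031 0.205 tip in 0.0267 F -8.85 0.04 M [ 0.37  1.98 -0.02] z 0.2031 tilt -0.73 13.4
scene shift px [-0.163  0.097]
side shift px [-0.099 -0.015]
```

View pics/side1.png

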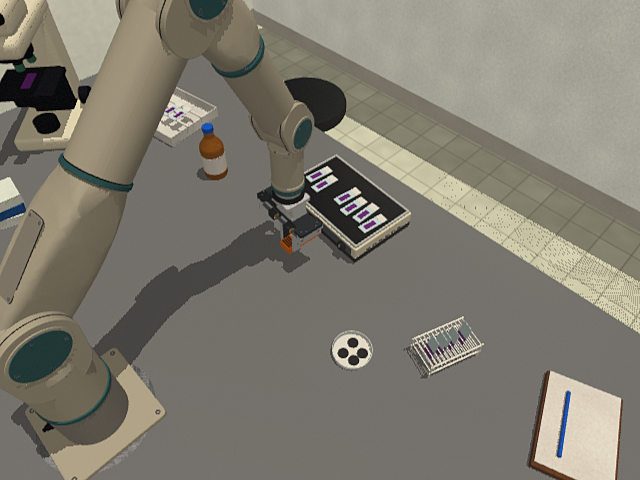

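The warmer hasn't moved (shifts under 0.2 px), and the side view shows the wedge at the front centre with everything else undisturbed. The load has leaned the hand by 0.7°, which would nose the wedge down. I'll servo on the actual grasp point with feedback on tilt and Fz.

```bash
cat >> h.py <<'E'
n3=np.array([-u[1],u[0],0]); u3=np.array([*u,0])
def meas():
    s=robot.state(); G=s["eef_pos"]+s["ee_rot"]@[0,0,.18]; F=s["contact_force"]
    return dict(d=(G[:2]-E)@u+L,lat=(G[:2]-E)@n3[:2],gz=G[2],tilt=s["ee_rot"][:,2]@u3,roll=s["ee_rot"][:,2]@n3,yaw=np.degrees(np.arctan2(-s["ee_rot"][1,0],-s["ee_rot"][0,0])),Fu=F@u3,Fz=F[2],Fn=F@n3,gf=s["grasp_force"],t=s["clock"])
def cmd(d,z,th,lat=0,v=.02):
    R=cv2.Rodrigues(n3*th)[0]@Rd(a); g=np.array([*(E-u*(L-d)+lat*n3[:2]),z])
    robot.move_l(g-R@[0,0,.18],v,R); robot.pause(.08); m=meas()
    print(f"cmd {d:.4f} {z:.4f} {th:.4f}|",{k:round(float(x),4) for k,x in m.items()},flush=True); return m
E
python3 - <<'E'
from h import *
import json
m=meas(); print({k:round(float(x),4) for k,x in m.items()})
d,z,th=.031,.0250,m["tilt"]
goal=m["d"]
for i in range(4):
    m=cmd(d,z,th); th+=np.clip(.7*m["tilt"],-.01,.01); z+=np.clip((m["Fz"]-1)*.00015,-.001,.001)
json.dump([d,z,th],open("c.json","w")); shift()
E
```

```text
{'d': 0.0245, 'lat': -0.0002, 'gz': 0.0231, 'tilt': -0.0128, 'roll': -0.0017, 'yaw': -4.8457, 'Fu': -8.9479, 'Fz': 0.575, 'Fn': 0.8032, 'gf': 30.0013, 't': 13.5}
cmd 0.0310 0.0250 -0.0128| {'d': 0.025, 'lat': -0.0003, 'gz': 0.0229, 'tilt': 0.001, 'roll': -0.0017, 'yaw': -4.8567, 'Fu': -7.3678, 'Fz': -1.9382, 'Fn': 0.5753, 'gf': 29.9994, 't': 13.85}
cmd 0.0310 0.0246 -0.0121| {'d': 0.0251, 'lat': -0.0004, 'gz': 0.0229, 'tilt': 0.0004, 'roll': -0.0017, 'yaw': -4.8593, 'Fu': -8.5854, 'Fz': 1.3435, 'Fn': -0.544, 'gf': 30.0016, 't': 14.1833}
cmd 0.0310 0.0246 -0.0118| {'d': 0.025, 'lat': -0.0004, 'gz': 0.0229, 'tilt': 0.0001, 'roll': -0.0017, 'yaw': -4.8601, 'Fu': -7.3337, 'Fz': 0.9817, 'Fn': 0.0715, 'gf': 30.0013, 't': 14.5167}
cmd 0.0310 0.0246 -0.0118| {'d': 0.0251, 'lat': -0.0004, 'gz': 0.0229, 'tilt': 0.0001, 'roll': -0.0018, 'yaw': -4.8604, 'Fu': -8.5615, 'Fz': 1.5163, 'Fn': 0.3556, 'gf': 30.0012, 't': 14.85}
scene shift px [-0.02   0.121]
side shift px [-0.115 -0.062]
```

Tilt is now zero, the push is about 8 N and the warmer is still. I'll advance to 41 mm in small servoed steps.

```bash
python3 - <<'E'
from h import *
import json
d,z,th=json.load(open("c.json")); m=meas(); goal=.0408
for i in range(22):
    r=goal-m["d"]
    if r<.0003 or m["Fu"]<-25: break
    d+=min(.002,max(.0004,r*.8)); m=cmd(d,z,th,-.4*0,.015)
    th+=np.clip(.7*m["tilt"],-.005,.005); z+=np.clip((m["Fz"]-1)*.00012,-.0005,.0005)
json.dump([d,z,th],open("c.json","w")); shift("2")
c,T=wrist(); f=c["frame"]; g=cv2.cvtColor(f,cv2.COLOR_RGB2HSV)
print("heel row",np.where(cv2.inRange(g,(5,150,110),(22,255,255))[230:300,318])[0][0]+230)
E
```

```text
cmd 0.0330 0.0247 -0.0117| {'d': 0.0256, 'lat': -0.0004, 'gz': 0.0229, 'tilt': -0.0028, 'roll': -0.0021, 'yaw': -4.858, 'Fu': -10.1537, 'Fz': 4.0044, 'Fn': 0.4962, 'gf': 30.0032, 't': 15.3167}
cmd 0.0350 0.0250 -0.0137| {'d': 0.0284, 'lat': -0.0005, 'gz': 0.0229, 'tilt': 0.0007, 'roll': -0.0021, 'yaw': -4.8648, 'Fu': -8.9585, 'Fz': -0.6536, 'Fn': 1.1513, 'gf': 30.0004, 't': 15.6583}
cmd 0.0370 0.0248 -0.0132| {'d': 0.0291, 'lat': -0.0006, 'gz': 0.0229, 'tilt': -0.0023, 'roll': -0.0023, 'yaw': -4.8662, 'Fu': -10.8988, 'Fz': 3.4136, 'Fn': 0.0507, 'gf': 30.0036, 't': 16.0333}
cmd 0.0390 0.0251 -0.0148| {'d': 0.0324, 'lat': -0.0007, 'gz': 0.0229, 'tilt': 0.0016, 'roll': -0.0022, 'yaw': -4.8754, 'Fu': -7.7759, 'Fz': -0.3386, 'Fn': 0.3537, 'gf': 29.9999, 't': 16.3833}
cmd 0.0410 0.0250 -0.0137| {'d': 0.0334, 'lat': -0.0007, 'gz': 0.0229, 'tilt': -0.0014, 'roll': -0.0024, 'yaw': -4.8722, 'Fu': -10.2574, 'Fz': 1.7166, 'Fn': 0.2564, 'gf': 30.0025, 't': 16.7667}
cmd 0.0430 0.0251 -0.0146| {'d': 0.0359, 'lat': -0.0007, 'gz': 0.0229, 'tilt': 0.0004, 'roll': -0.0022, 'yaw': -4.876, 'Fu': -10.0105
[... 198 characters left out ...]
: 1.1552, 'Fn': 0.1354, 'gf': 30.002, 't': 17.4917}
cmd 0.0470 0.0251 -0.0145| {'d': 0.0397, 'lat': -0.0007, 'gz': 0.0229, 'tilt': 0.0, 'roll': -0.0023, 'yaw': -4.8766, 'Fu': -9.5752, 'Fz': 1.0753, 'Fn': -0.0697, 'gf': 30.0018, 't': 17.8583}
cmd 0.0479 0.0251 -0.0145| {'d': 0.0403, 'lat': -0.0007, 'gz': 0.0229, 'tilt': -0.0005, 'roll': -0.0024, 'yaw': -4.8771, 'Fu': -9.7387, 'Fz': 1.8887, 'Fn': -0.2509, 'gf': 30.0022, 't': 18.1917}
cmd 0.0483 0.0252 -0.0148| {'d': 0.0409, 'lat': -0.0007, 'gz': 0.0229, 'tilt': 0.0002, 'roll': -0.0023, 'yaw': -4.8785, 'Fu': -10.1905, 'Fz': -0.2867, 'Fn': 0.0765, 'gf': 30.0014, 't': 18.525}
scene shift px [0.22  0.015]
side shift px [ 0.151 -0.514]
heel row 255
```

Depth reached is 40.9 mm with the wedge flat. I'll check the lift and any slide of the warmer independently, by fitting optical flow in both fixed views to a tip-plus-slide model. I'll also check for slip in the grip.

```bash
cat > chk.py <<'E'
from h import *
u3=np.array([*u,0]); A=[];B=[];C=np.array([*(E+.1*u),0])
for n in ("scene","side"):
    c=vision.capture(n); g0=cv2.cvtColor(cv2.imread(f"pics/{n}0.png"),cv2.COLOR_BGR2GRAY); g1=cv2.cvtColor(c["frame"],cv2.COLOR_RGB2GRAY)
    R,o=np.array(c["orientation"]),np.array(c["xyz"])
    pj=lambda X:(lambda q:(q[:,:2]/q[:,2:])*c["mtx"][0,0]+c["mtx"][:2,2])((X-o)@R)
    loc=np.array([(x,y) for x in(-.095,.095) for y in(-.14,.14)]); q=C+loc[:,:1]*u3+loc[:,1:]*n3+[0,0,.062]
    m=np.zeros_like(g0); cv2.fillConvexPoly(m,cv2.convexHull(pj(q).astype(np.int32)),255)
    p=cv2.goodFeaturesToTrack(g0,80,.05,4,mask=m)
    p1,st,_=cv2.calcOpticalFlowPyrLK(g0,g1,p,None,winSize=(11,11)); pb,_,_=cv2.calcOpticalFlowPyrLK(g1,g0,p1,None,winSize=(11,11))
    fl=(p1-p)[:,0]; ok=(np.abs(pb-p).max((1,2))<.1)&(np.abs(fl).max(1)<3)
    X=plane(c,p[:,0],.062); x=(X-C)@u3+.0; e=1e-3
    lift=np.c_[np.zeros(len(x)),np.zeros(len(x)),(0.08-x)/.16]-.062/.16*u3*-1  # foot lift, pivot at rear feet
    J=[(pj(X+e*v)-pj(X))/e for v in (lift,u3,n3)]
    A.append(np.stack(J,2)[ok].reshape(-1,3));B.append(fl[ok].ravel()); print(n,ok.sum(),"of",len(x))
from scipy.optimize import least_squares
A=np.vstack(A);B=np.hstack(B); s=least_squares(lambda v:A@v*1e-3-B,np.zeros(3),loss="soft_l1",f_scale=.15)
sd=np.sqrt(np.diag(np.linalg.inv(A.T@A*1e-6)))*np.median(np.abs(s.fun))*1.48
print("lift, slide u, slide n mm",s.x.round(2),"sd",sd.round(2))
E
python3 chk.py; python3 - <<'E'
from h import *
for w in ("w3","w4"):
    g=cv2.cvtColor(np.load(w+".npz")["f"],cv2.COLOR_RGB2HSV); print(w,np.where(cv2.inRange(g,(5,150,110),(22,255,255))[230:300,318])[0][0]+230)
m=meas(); print(m)
E
```

```text
scene 40 of 40
side 40 of 46
lift, slide u, slide n mm [ 2.78 -0.02  0.01] sd [0.07 0.04 0.03]
w3 256
w4 256
{'d': np.float64(0.04089584755181591), 'lat': np.float64(-0.0007316871107488103), 'gz': np.float64(0.02289642460781066), 'tilt': np.float64(0.00014904524317142396), 'roll': np.float64(-0.00232822675628038), 'yaw': np.float64(-4.87991562429594), 'Fu': np.float64(-8.581493329302045), 'Fz': np.float64(1.1131177063082496), 'Fn': np.float64(-0.007795659238976627), 'gf': 30.001390278339386, 't': 18.775}
```

The flow fit gives a lift of 2.78 mm and essentially no slide, against 3.0 mm from the depth. I'll nudge in 0.7 mm more, recheck and hand in.

```bash
python3 - <<'E'
from h import *
import json
d,z,th=json.load(open("c.json"))
for i in range(5):
    d+=.0004; m=cmd(d,z,th,0,.015)
    if m["d"]>.0414: break
robot.pause(.5); print(meas())
E
python3 chk.py
```

```text
cmd 0.0487 0.0250 -0.0147| {'d': 0.0409, 'lat': -0.0007, 'gz': 0.0229, 'tilt': -0.0006, 'roll': -0.0024, 'yaw': -4.8769, 'Fu': -11.5808, 'Fz': 2.9907, 'Fn': -0.7734, 'gf': 30.0031, 't': 19.1083}
cmd 0.0491 0.0250 -0.0147| {'d': 0.0411, 'lat': -0.0007, 'gz': 0.0229, 'tilt': -0.001, 'roll': -0.0024, 'yaw': -4.8759, 'Fu': -11.5012, 'Fz': 3.3934, 'Fn': 0.1629, 'gf': 30.0033, 't': 19.4417}
cmd 0.0495 0.0250 -0.0147| {'d': 0.0415, 'lat': -0.0007, 'gz': 0.0229, 'tilt': -0.001, 'roll': -0.0025, 'yaw': -4.875, 'Fu': -11.7583, 'Fz': 3.7424, 'Fn': -0.7818, 'gf': 30.0034, 't': 19.775}
{'d': np.float64(0.04155143397002235), 'lat': np.float64(-0.000656433759415681), 'gz': np.float64(0.02289890693424876), 'tilt': np.float64(-0.000976550641133835), 'roll': np.float64(-0.0023948201111802514), 'yaw': np.float64(-4.877069109858986), 'Fu': np.float64(-11.349871308769723), 'Fz': np.float64(3.62315959076836), 'Fn': np.float64(-0.7279847786142387), 'gf': 30.0033438205719, 't': 20.275}
scene 40 of 40
side 40 of 46
lift, slide u, slide n mm [ 2.92 -0.03  0.  ] sd [0.07 0.03 0.03]
```

The lift is now 2.92 mm with no slide, and the wedge is flat and steady.

```bash
python3 -c "
from workcell import robot
print(robot.hand_in())"
```

```text
the job is handed in; nothing more can be done
None
```

I handed the job in with the wedge flat, still gripped and square under the middle of the warmer's front edge; the front feet are up about 2.9 mm by my camera estimate, and the warmer has not measurably slid.

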